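Turn a circuit board over on the preheater

TASK

Raise the clear guard of the board preheater by its front tab until its prop stay drops behind the step, and set the guard down on the stay. Then take the cranked lifter, slide its blade under the board's front edge and tip the board over towards the hinge, so that it lies flat on the heating plate on its other face; the board is hot, so do not touch it with the gripper. Last, lay the lifter down on the blue mat, clear of the preheater, and leave the other things on the bench where they are.

Things in the scene. Friction and masses are not known exactly. Their poses are not given: they have to be found in the camera images.
- heater: Board preheater, a fixed grey box standing sideways on the mat, 210 (x) x 250 (y) x 46 mm high; origin at the centre of its underside, z up, its front with display and knob is its -x side. Two steel lugs at x = 95, y = +-88 mm carry the hinge. On its edge at y < 0 (y = -107..-121 mm) a steel rail 8 mm high runs from x = -104 to x = -36 mm and ends there in an upright step down to the housing top.
- plate_mid (a point): Centre of the bare metal heating plate's upper surface, 48 mm above the preheater's origin and 7.5 mm nearer its front; axes as the preheater. The plate is level, 175 (x) x 190 (y) mm, and nothing stands above it but the guard.
- guard (a joint): Guard angle, rad: 0 shut (level), grows as its front edge rises, at most 1.48. It falls shut by itself unless propped (0.35 kg). The stay's foot drops off the end of its rail when the guard is raised to about 1.12; lowered from there the guard comes to rest on the stay at about 1.05.
- guard_hinge (a point): Middle of the guard's hinge axis, which runs along the preheater's y at its far side, 90 mm above its origin (axes as the preheater). The guard is a clear plastic hood: top sheet 200 (hinge to front) x 211 mm, with front and side walls 34 mm deep below it.
- guard_tab (a point): Middle of the black lift tab that sticks straight out of the middle of the guard's front edge, in the plane of its top: 24 mm wide (y), 6 mm thick; it reaches from 22 mm inside to 14 mm outside of this point, as seen from the hinge, 222 mm from the hinge axis. Axes turn with the guard: -x away from the hinge, z out of its top.
- stay_foot (a point): Foot of the prop stay, a steel rod 6 mm thick, 130 mm long, on a pivot on the guard's y < 0 wall 60 mm from the hinge. While the guard is raised the foot trails under its own weight along the rail towards the hinge and drops down behind the rail's end. In the preheater's frame the foot is at x = -33, z = 49 mm when it carries the guard (z = 57 mm while on the rail).
- board_mid (a point): Centre of the circuit board on the heating plate beneath the guard: green, 54 (its x) x 92 (its y) x 2 mm, 55 g. Both faces carry metal shield cans 5 mm tall that stop 8 mm short of the long edges, so it lies on its cans, edges 5 mm clear of the plate, this point 6 mm above it. Its z points up at the start; its front long edge is at its x = -27 mm.
- lifter_grip (a point): Where to hold the cranked lifter (45 g): the middle of its straight black handle's section, 36 mm behind the bend; handle 105 long x 12 (its y) x 14 mm high, lying flat on the mat with this point 7 mm above it. Axes: x along the handle from butt to bend, y across, z up as it lies. At the bend the steel blade rises at 40 degrees.
- lifter_tip (a point): Middle of the end edge of the lifter's steel blade, half-way through its thickness: blade straight, 50 mm long, 22 mm wide, 1.6 mm thick, at 40 degrees to the handle (it rises towards the tip as the lifter lies). From lifter_grip the tip lies 74.3 mm along the lifter's x and 30.1 mm along its z. Same axes as lifter_grip.
- mat: Blue bench mat, fixed, 540 (x) x 800 (y) x 2 mm; origin at the centre of its underside on the table.
- spudger: Bystander: straight flat black plastic pry stick, 150 x 10 x 6 mm, on the mat; origin under it.
- phone: Bystander: black phone, 72 x 147 x 8 mm, flat on the mat; origin under its centre.
- screwdriver: Bystander: small screwdriver, 130 mm long, 11 mm thick; origin under it.
- tweezers: Bystander: steel tweezers, 125 x 10 x 10 mm; origin under them.
- screw_dish: Bystander: steel dish, 84 mm across, 24 mm high; origin under its centre.
- tape_roll: Bystander: roll of amber tape lying flat, 76 mm across, 20 mm high; origin under its centre.
- flux_jar: Bystander: small amber jar, 44 mm across, 40 mm high; origin under its centre.
There are look-alikes about, which are no part of the job. Of the things that look like the part that bears lifter_grip, take the one that is farthest to the robot's left at the start.

How it is judged:
By the outcome, as a careful person would: the job done as asked, in the order asked, and still so for the second after the job is handed in, with the robot touching nothing.
It also fails if it takes over 72 s, if anything falls off the work surface, if the arm or the gripper's body presses on something with over 40 N, if the wrist force passes 120 N, or if a joint passes its speed limit or range.

ROBOT

A 6-joint arm with a two-finger parallel gripper is mounted at the origin on the work surface. World frame = base frame: x ahead of the robot, y to its left, z up, the work surface at z = 0. Lengths are in m, angles in rad, forces in N, time in s.
With the tool pointing down it reaches from about 0.225 to 0.875 m from the base axis. Payload 3.4 kg.
Tool frame: the origin (TCP) lies midway between the tips of the shut fingers; the grasp point (between the pads) lies 19 mm behind it; x points along the fingers, y is the direction in which the jaws open and shut, and the axes are right-handed (so a half turn about x gives the same grasp; the last joint's range is limited). The gripper opens to 85 mm and grips with 20 to 120 N. Pads are 22 mm wide; open, the fingers measure 114 mm over their backs; the gripper's body (76 mm by 85 mm) begins 54 mm behind the grasp point. The pads swing forward as they close: fully open they stand 13 mm farther back than shut.
Start: joints at [1.002, 0.276, 1.505, -0, 1.361, -0.121], TCP at [0.249, 0.518, 0.231] pointing down, gripper open.
Joint ranges: [-2.89, 2.89], [-0.75, 2.08], [0.22, 2.7], [-1.18, 4.32], [0.11, 2.71], [-2.7, 2.7]. Speed limits (rad/s): [2.57, 2.57, 3.14, 3.14, 3.14, 3.14].

INTERFACE

Orientations are given as a unit quaternion [w, x, y, z].
In Python, from rig import manip, get_image, get_calibration, ticket gives the robot as it stands. The module is installed in compiled form; this text tells all that it offers.
- The arm moves only by the tool arm_command, never from a script. Its argument "series" is text: rows parted by semicolons, each of 7 numbers parted by spaces: the shift along the tool's x, y, z in units of 0.1 m (1.0 is 0.1 m), then the turn, a rotation vector about the tool's x, y, z in units of pi rad (1.0 is pi rad), then the opening, from -1 (shut) to 1 (fully open), so that 0 is half open. In form: tx ty tz rx ry rz claw; .... A call has 1 to 12 rows; each row shifts and turns the commanded pose from where the row before left it, along the tool's axes as they then stand; what a row does not reach is not made up. A row lasts 1/12 s, in which the tool goes at most 41.7 mm and 7.16 degrees, less where a joint would pass 70% of its speed; a pose out of reach is approached as far as the arm can. A call with a number of a shift or a turn outside -1 to 1 is refused whole. A call with a gripper value outside its range is refused whole. The fingers move at their own pace and stop on an object; "squeeze" is the grip in N (left out, the last holds). Time passes only in rows, so rows that do not move let the fingers close. It gives the time, the measured TCP pose, the force and the opening at its end, in the units of the state.
- manip.get_state(): the state, without advancing time (a new reading comes with each control period).
- get_image(name): name is "scene" or "top" or "wrist"; returns the picture (384x512x3 uint8, red, green, blue); there is no depth.
- get_calibration(name): a dict with "fx", "fy", "cx", "cy" (pixels), "D" ([k1, k2, p1, p2, k3] as OpenCV has them; the pictures are not rectified), "cam_to_world" (4x4, takes a point from camera to world coordinates); the wrist camera has in their place "tool_from_camera" (4x4, takes a point from camera to tool coordinates, whose origin is the TCP and whose axes are the tool frame's). Camera axes: x right, y down, z forward; pixel columns grow to the right and rows downward; lengths in m; the calibration is good to about 2 mm. A picture is of the moment at which its call begins: read the wrist's pose just before it. get_calibration takes no time and is no camera call.
- ticket.sign_off(): hands the job in, once; it reports no verdict.
The state is a dict: "clock": time; "qpos": joint angles; "qd": joint speeds; "effort": joint torques, N m; "position": TCP position; "ee_rot": TCP orientation; "contact_force": force on the tool from outside, world axes, zero at the start; "moment": the same for the moment, N m; "width": finger opening in m.
Only numpy, scipy, OpenCV 4.12 (cv2) and the standard library are available. Lean on these libraries where they do the work, as an engineer would, in place of code of your own. Each camera call takes 0.05 s, during which the arm holds its last target. There are 200 camera calls.

## Working session

There is one attempt and no reset: what is moved stays moved. The work goes in short steps, Python scripts to look and compute and a tool call to move; the robot and the scene stay as the last step left them, time stands still between calls to the robot, and variables do not carry over. Pictures are saved under pics/ and viewed, about 8 in all and at most 12, crops included, and the job is handed in when it is done.

Besides the shell and the picture viewer there is one more tool, called after "Request:" as name(argument=value, ...) on one line, values as JSON. arm_command: Moves the arm, as the interface text tells. Shifts and turns lie within -1 to 1; 1 stands for 0.1 m of shift or pi rad of turn. Its arguments: {"type":"object","properties":{"series":{"type":"string"},"squeeze":{"type":"number"}},"required":["series"]}

```bash
mkdir -p pics; cat > h.py <<'E'
import numpy as np, cv2
from rig import manip, get_image, get_calibration, ticket
from scipy.spatial.transform import Rotation as R
def rot(q): return R.from_quat([q[1],q[2],q[3],q[0]])
def cam(name,state=None):
    c=get_calibration(name); K=np.array([[c['fx'],0,c['cx']],[0,c['fy'],c['cy']],[0,0,1.]])
    if 'cam_to_world' in c: T=np.array(c['cam_to_world'])
    else:
        s=state or manip.get_state(); W=np.eye(4); W[:3,:3]=rot(s['ee_rot']).as_matrix(); W[:3,3]=s['position']; T=W@np.array(c['tool_from_camera'])
    return K,np.array(c['D'],float),T
def px2w(name,pts,z,state=None):
    K,D,T=cam(name,state); p=cv2.undistortPoints(np.array(pts,float).reshape(-1,1,2),K,D)[:,0]
    d=np.c_[p,np.ones(len(p))]@T[:3,:3].T; o=T[:3,3]
    return o+d*((np.asarray(z)-o[2])/d[:,2])[:,None]
def w2px(name,P,state=None):
    K,D,T=cam(name,state); Q=(np.array(P,float).reshape(-1,3)-T[:3,3])@T[:3,:3]
    return cv2.projectPoints(Q,np.zeros(3),np.zeros(3),K,D)[0][:,0]
def snap(name,f,crop=None,scale=1):
    im=get_image(name)[:,:,::-1]
    if crop: x0,y0,x1,y1=crop; im=im[y0:y1,x0:x1]
    cv2.imwrite('pics/'+f,cv2.resize(im,None,fx=scale,fy=scale,interpolation=cv2.INTER_CUBIC))
E
python3 - <<'E'
from h import *
for n in('scene','top'):
    cv2.imwrite(f'pics/{n}0.png',get_image(n)[:,:,::-1])
    print(n,np.round(cam(n)[2],3).tolist(),cam(n)[0][0,0])
cv2.imwrite('pics/top0b.png',cv2.resize(cv2.imread('pics/top0.png'),None,fx=1.56,fy=1.56,interpolation=cv2.INTER_CUBIC))
print(manip.get_state()); print(get_calibration('wrist')['tool_from_camera'])
E
```

```text
scene [[0.474, 0.718, -0.509, 1.093], [0.88, -0.387, 0.274, -0.381], [-0.0, -0.578, -0.816, 0.955], [0.0, 0.0, 0.0, 1.0]] 403.02166421887
top [[0.016, -0.994, 0.111, 0.413], [-1.0, -0.017, -0.009, -0.073], [0.011, -0.111, -0.994, 1.253], [0.0, 0.0, 0.0, 1.0]] 475.052468331361
{'clock': 0.1, 'qpos': array([ 1.00200894e+00,  2.76546347e-01,  1.50600562e+00, -1.96317373e-06,
        1.36071798e+00, -1.21035123e-01]), 'qd': array([ 0.00182999,  0.00112666, -0.00310784,  0.00111415, -0.00066378,
       -0.00128144]), 'effort': array([ 1.31026849e-03, -4.17698622e+01, -2.46404868e+01, -8.01010697e-05,
        5.77641214e-03, -6.54965490e-06]), 'position': array([0.24870674, 0.5179034 , 0.23051826]), 'ee_rot': array([ 0.68926031,  0.15642674,  0.68966005, -0.15754338]), 'contact_force': array([ 0.06372985, -0.18212585,  0.01021641]), 'moment': array([-0.04906058, -0.01335622, -0.00877395]), 'width': 0.08544044045822084}
[[-2.67099091e-04 -3.07640448e-01  9.51502645e-01 -1.43300482e-01]
 [ 9.99999793e-01  4.74737666e-04  4.34205355e-04 -3.97526459e-04]
 [-5.85293274e-04  9.51502564e-01  3.07640258e-01 -7.88050927e-02]
 [ 0.00000000e+00  0.00000000e+00  0.00000000e+00  1.00000000e+00]]
```

View pics/top0b.png

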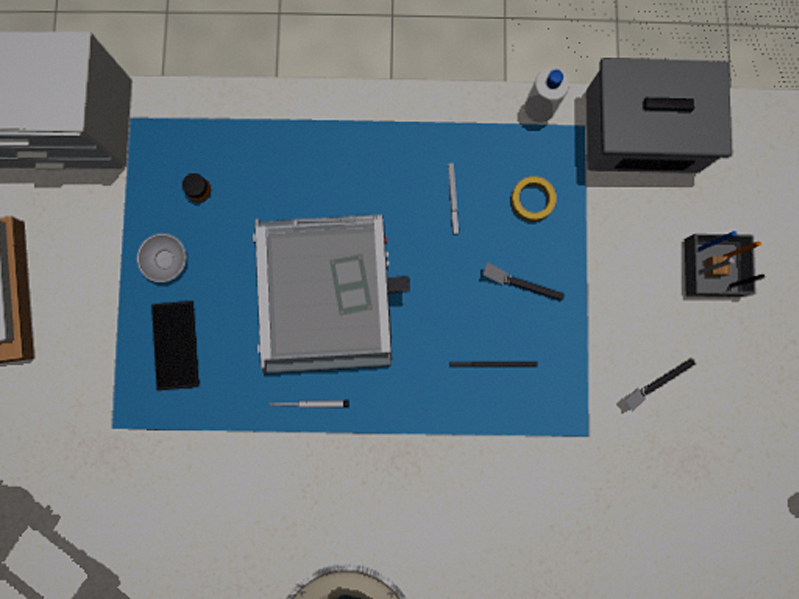

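View pics/scene0.png

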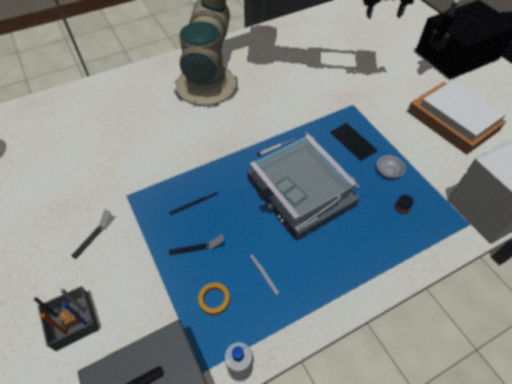

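```bash
python3 - <<'E'
from h import *
im=cv2.imread('pics/top0.png')[130:250,160:370]
cv2.imwrite('pics/crop1.png',cv2.resize(im,None,fx=3.8,fy=3.8,interpolation=cv2.INTER_CUBIC))
E
```

```text
(no output)
```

View pics/crop1.png

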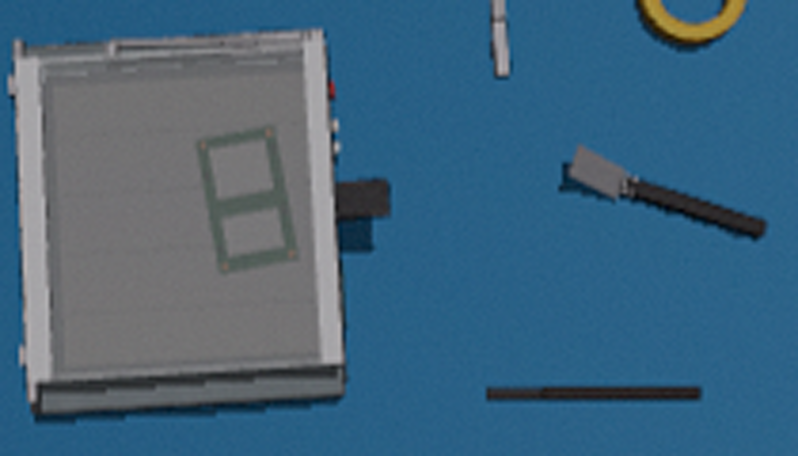

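```bash
python3 - <<'E'
from h import *
def w(pts,z): return px2w('top',np.array(pts)/3.8+[160,130],z)
g=w([(322,30),(343,365),(35,383),(14,45)],.092); print('guard',np.round(g,4).tolist())
for a,b in((0,1),(3,2),(3,0),(2,1)): 
    d=g[b]-g[a]; print(np.linalg.norm(d),np.degrees(np.arctan2(d[1],d[0])))
t=w([(389,180),(389,217),(335,182),(335,217)],.092); print('tab',np.round(t,4).tolist())
b=w([(197,143),(275,127),(298,259),(222,272)],.056); print('board',np.round(b,4).tolist(),b.mean(0))
for i in range(4):
    d=b[(i+1)%4]-b[i]; print(np.linalg.norm(d),np.degrees(np.arctan2(d[1],d[0])))
l=w([(765,228),(632,184)],.012); print('handle butt,bend',l.tolist())
d=l[1]-l[0];print(np.linalg.norm(d),np.degrees(np.arctan2(d[1],d[0])))
print('tip',w([(574,165)],.039))
E
```

```text
guard [[0.679, -0.049, 0.092], [0.4599, -0.0668, 0.092], [0.445, 0.1305, 0.092], [0.6654, 0.1525, 0.092]]
0.21975816338744067 -175.37023363783933
0.2215348553066463 -174.30042417327348
0.2020322219838602 -86.14508740338763
0.1978800527221931 -85.65806699539493
tab [[0.5804, -0.0945, 0.092], [0.5562, -0.0949, 0.092], [0.5785, -0.0594, 0.092], [0.5556, -0.0599, 0.092]]
board [[0.6084, 0.034, 0.056], [0.6202, -0.018, 0.056], [0.5314, -0.0353, 0.056], [0.5218, 0.015, 0.056]] [ 0.57043859 -0.00108198  0.056     ]
0.053391315786077066 -77.22302276438036
0.09047267644176286 -168.9711068234666
0.051284440100286516 100.76307502503245
0.08863051221314984 12.375314616457903
handle butt,bend [[0.5630049810524872, -0.35798566071183957, 0.01200000000000001], [0.5921920877400123, -0.265146251183642, 0.01200000000000001]]
0.09731928461683921 72.54775300736738
tip [[ 0.60064576 -0.22133342  0.039     ]]
```

```bash
cat >> h.py <<'E'
def frame(xdir,ydir):
    x=np.array(xdir,float);x/=np.linalg.norm(x);y=np.array(ydir,float);y-=x*(x@y);y/=np.linalg.norm(y)
    return R.from_matrix(np.c_[x,y,np.cross(x,y)])
def step(p,q,p2,q2,n):
    "n equal rows from pose to pose: shift (0.1 m) & turn (pi) per row, tool axes; world-straight path"
    rv=(q.inv()*q2).as_rotvec()/n
    out=[]
    for k in range(n):
        qk=q*R.from_rotvec(rv*k); out.append(np.r_[qk.inv().apply((p2-p)/n)*10,rv/np.pi])
    return np.array(out)
def show(p2,q2,claw,n=None,s=None,cap=.035):
    s=s or manip.get_state(); p=np.array(s['position']); q=rot(s['ee_rot']); p2=np.array(p2,float)
    d=np.linalg.norm(p2-p); a=(q.inv()*q2).magnitude()
    n=n or int(max(1,np.ceil(d/cap),np.ceil(a/.115)))
    print(f'n={n} d={d*1e3:.1f}mm a={np.degrees(a):.1f}deg'); print('; '.join(' '.join(f'{v:.3f}' for v in r)+f' {claw}' for r in step(p,q,p2,q2,n)))
E
python3 - <<'E'
from h import *
s=manip.get_state(); print(np.round(rot(s['ee_rot']).as_matrix(),3))
a=np.radians(94.5); hx=np.array([np.cos(a),np.sin(a),0]); hy=np.array([-hx[1],hx[0],0])
tab=np.array([.567,-.0807,.092])
for sg in(1,-1):
    q=frame([0,0,-1],sg*hy); print(sg,(rot(s['ee_rot']).inv()*q).as_rotvec())
show(tab-hx*.004+[0,0,.08],frame([0,0,-1],hy),1)
E
```

```text
[[-0.001  0.433  0.901]
 [-0.001  0.901 -0.433]
 [-1.    -0.002 -0.   ]]
1 [-2.09708742e+00 -1.86716060e-03  7.94625529e-04]
-1 [1.04450440e+00 6.87651455e-04 1.61579971e-03]
n=20 d=684.1mm a=120.2deg
0.030 -0.203 0.274 -0.033 -0.000 0.000 1; 0.030 -0.230 0.251 -0.033 -0.000 0.000 1; 0.030 -0.255 0.226 -0.033 -0.000 0.000 1; 0.030 -0.277 0.198 -0.033 -0.000 0.000 1; 0.030 -0.297 0.168 -0.033 -0.000 0.000 1; 0.030 -0.313 0.136 -0.033 -0.000 0.000 1; 0.030 -0.325 0.102 -0.033 -0.000 0.000 1; 0.030 -0.334 0.068 -0.033 -0.000 0.000 1; 0.030 -0.339 0.032 -0.033 -0.000 0.000 1; 0.030 -0.341 -0.003 -0.033 -0.000 0.000 1; 0.030 -0.339 -0.039 -0.033 -0.000 0.000 1; 0.030 -0.333 -0.074 -0.033 -0.000 0.000 1; 0.030 -0.323 -0.109 -0.033 -0.000 0.000 1; 0.029 -0.310 -0.142 -0.033 -0.000 0.000 1; 0.029 -0.293 -0.173 -0.033 -0.000 0.000 1; 0.029 -0.274 -0.203 -0.033 -0.000 0.000 1; 0.029 -0.251 -0.231 -0.033 -0.000 0.000 1; 0.029 -0.225 -0.256 -0.033 -0.000 0.000 1; 0.029 -0.197 -0.278 -0.033 -0.000 0.000 1; 0.029 -0.167 -0.297 -0.033 -0.000 0.000 1
```

```bash
cat >> h.py <<'E'
a=np.radians(94.5); hx=np.array([np.cos(a),np.sin(a),0]); hy=np.array([-hx[1],hx[0],0]); Z=np.array([0,0,1.])
tab=np.array([.567,-.0807,.092])
E
python3 - <<'E'
from h import *
show(tab-hx*.004+[0,0,.10],frame([0,0,-1],-hy),1,n=22)
E
```

```text
n=22 d=682.7mm a=59.8deg
0.018 -0.184 0.249 0.015 0.000 0.000 1; 0.018 -0.172 0.258 0.015 0.000 0.000 1; 0.018 -0.160 0.265 0.015 0.000 0.000 1; 0.018 -0.147 0.273 0.015 0.000 0.000 1; 0.018 -0.134 0.279 0.015 0.000 0.000 1; 0.018 -0.120 0.285 0.015 0.000 0.000 1; 0.018 -0.107 0.291 0.015 0.000 0.000 1; 0.018 -0.093 0.296 0.015 0.000 0.000 1; 0.018 -0.079 0.300 0.015 0.000 0.000 1; 0.018 -0.064 0.303 0.015 0.000 0.000 1; 0.018 -0.050 0.306 0.015 0.000 0.000 1; 0.018 -0.035 0.308 0.015 0.000 0.000 1; 0.018 -0.021 0.309 0.015 0.000 0.000 1; 0.018 -0.006 0.310 0.015 0.000 0.000 1; 0.018 0.009 0.310 0.015 0.000 0.000 1; 0.018 0.023 0.309 0.015 0.000 0.000 1; 0.018 0.038 0.307 0.015 0.000 0.000 1; 0.018 0.053 0.305 0.015 0.000 0.000 1; 0.018 0.067 0.303 0.015 0.000 0.000 1; 0.018 0.081 0.299 0.015 0.000 0.000 1; 0.018 0.095 0.295 0.015 0.000 0.000 1; 0.018 0.109 0.290 0.015 0.000 0.000 1
```

Request:
arm_command(series="0.018 -0.184 0.249 0.015 0 0 1; 0.018 -0.172 0.258 0.015 0 0 1; 0.018 -0.16 0.265 0.015 0 0 1; 0.018 -0.147 0.273 0.015 0 0 1; 0.018 -0.134 0.279 0.015 0 0 1; 0.018 -0.12 0.285 0.015 0 0 1; 0.018 -0.107 0.291 0.015 0 0 1; 0.018 -0.093 0.296 0.015 0 0 1; 0.018 -0.079 0.3 0.015 0 0 1; 0.018 -0.064 0.303 0.015 0 0 1; 0.018 -0.05 0.306 0.015 0 0 1")

```text
clock: 1.02
position: [0.409, 0.2158, 0.2112]
ee_rot: [0.626, 0.329, 0.626, -0.329]
contact_force: [0.4, 0.3, -0.9]
width: 0.0854
```

Request:
arm_command(series="0.018 -0.035 0.308 0.015 0 0 1; 0.018 -0.021 0.309 0.015 0 0 1; 0.018 -0.006 0.31 0.015 0 0 1; 0.018 0.009 0.31 0.015 0 0 1; 0.018 0.023 0.309 0.015 0 0 1; 0.018 0.038 0.307 0.015 0 0 1; 0.018 0.053 0.305 0.015 0 0 1; 0.018 0.067 0.303 0.015 0 0 1; 0.018 0.081 0.299 0.015 0 0 1; 0.018 0.095 0.295 0.015 0 0 1; 0.018 0.109 0.29 0.015 0 0 1; 0 0 0 0 0 0 1")

```text
clock: 2.02
position: [0.5725, -0.0884, 0.1906]
ee_rot: [0.521, 0.479, 0.519, -0.48]
contact_force: [1.1, 0.1, 0.7]
width: 0.0853
```

```bash
python3 - <<'E'
from h import *
s=manip.get_state(); np.save('s1.npy',s,allow_pickle=True)
snap('wrist','w1.png',scale=1.5)
print(s['clock'],s['position'],np.round(rot(s['ee_rot']).as_matrix(),3),s['qpos'])
print(1.5*w2px('wrist',[tab-hx*.014,tab+hx*.022,tab],s))
E
```

```text
2.0167 [ 0.57251248 -0.08838593  0.190625  ] [[ 0.002  0.997  0.081]
 [-0.003  0.081 -0.997]
 [-1.     0.001  0.003]] [-0.27151593  0.30628652  1.56431542 -0.002887    1.2685288  -0.35187847]
[[381.50716834 291.97286961]
 [381.34620725 235.28977921]
 [381.4440812  270.51461122]]
```

View pics/w1.png

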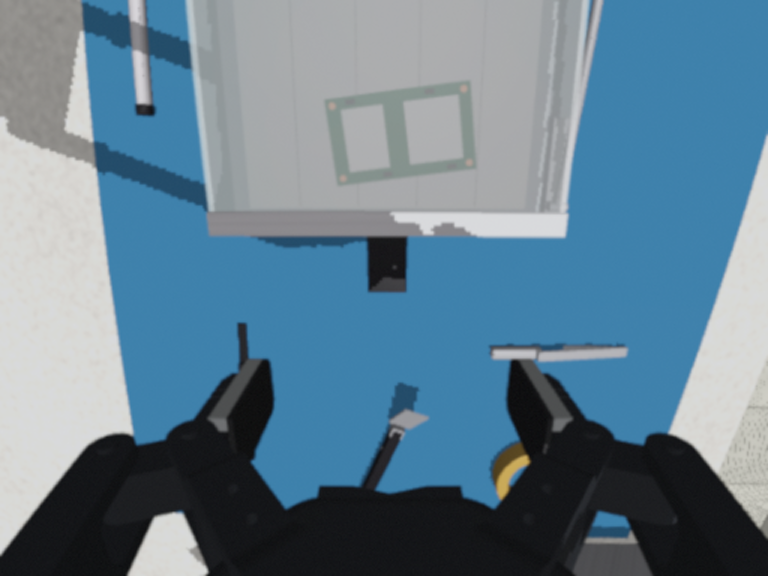

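```bash
python3 - <<'E'
from h import *
s=np.load('s1.npy',allow_pickle=True).item()
P=lambda pts,z: np.round(px2w('wrist',np.array(pts)/1.5,z,s),4).tolist()
print('tab end',P([(387,279)],.095),P([(387,291)],.089),'root',P([(387,236)],.095))
print('guard front',P([(208,212),(567,212)],.092))
print('board',P([(325,99),(470,81),(476,167),(338,186)],.056))
print('lifter tip',P([(409,419)],.038), 'bend',P([(396,432)],.012))
t=np.array(P([(387,291)],.089)[0]); print(s['position']-t, (s['position']-t)@hx)
E
```

```text
tab end [[0.5708, -0.0849, 0.095]] [[0.5715, -0.0948, 0.089]] root [[0.5687, -0.0583, 0.095]]
guard front [[0.4612, -0.0528, 0.092], [0.6744, -0.0354, 0.092]]
board [[0.5231, 0.0182, 0.056], [0.6129, 0.0363, 0.056], [0.6238, -0.0154, 0.056], [0.5339, -0.0352, 0.056]]
lifter tip [[0.6009, -0.2273, 0.038]] bend [[0.5931, -0.2621, 0.012]]
[0.00101248 0.00641407 0.101625  ] 0.006314858459147456
```

Request:
arm_command(series="0.3 -0.01 -0.02 0 0 0 1; 0.3 -0.01 -0.016 0 0 0 1; 0.3 0 0 0 0 0 1; 0.2 0 0 0 0 0 1; 0.07 0 0 0 0 0 1; 0 0 0 0 0 0 -1; 0 0 0 0 0 0 -1; 0 0 0 0 0 0 -1; 0 0 0 0 0 0 -1; 0 0 0 0 0 0 -1; 0 0 0 0 0 0 -1; 0 0 0 0 0 0 -1", squeeze=25)

```text
clock: 3.07
position: [0.5701, -0.0798, 0.0765]
ee_rot: [0.523, 0.48, 0.519, -0.477]
contact_force: [3.6, 2.2, 4.5]
width: 0.0233
```

```bash
cat >> h.py <<'E'
tab=np.array([.5706,-.0808,.092]); hinge=tab+hx*.222
E
python3 - <<'E'
from h import *
s=manip.get_state(); print(s['clock'],s['position'],s['contact_force'],s['width'])
# lift: guard angle th, tool co-rotated th/2
p0=np.array(s['position']);q0=rot(s['ee_rot'])
g=q0.inv().apply(0*p0); 
G0=p0+q0.apply([-.019,0,0]); v=G0-hinge; rx=v@hx; rz=v[2]; ry=v-rx*hx-rz*Z
print('r',rx,rz)
def pose(th):
    G=hinge+ry+hx*(rx*np.cos(th)+rz*np.sin(th))+Z*(-rx*np.sin(th)+rz*np.cos(th))
    q=R.from_rotvec(hy*th*.45)*q0   # +hy rotation lifts -hx? checked below
    return G-q.apply([-.019,0,0]),q
print(pose(.5)[0]-pose(0)[0])
ths=np.r_[np.linspace(0,1.17,25)]
for a,b in zip(ths[:-1],ths[1:]):
    (p,q),(p2,q2)=pose(a),pose(b); print(' '.join(f'{x:.3f}' for x in step(p,q,p2,q2,1)[0]))
print(pose(1.17))
E
```

```text
3.0667 [ 0.57010656 -0.07978247  0.07647395] [3.56774186 2.17379466 4.54579178] 0.02331139714842952
r -0.2209322082111621 0.0034735811992993165
[-0.00192011  0.02439727  0.10597749]
-0.108 0.001 -0.000 -0.000 -0.007 -0.000
-0.108 0.001 -0.003 -0.000 -0.007 -0.000
-0.107 0.001 -0.006 -0.000 -0.007 -0.000
-0.107 0.001 -0.009 -0.000 -0.007 -0.000
-0.107 0.001 -0.012 -0.000 -0.007 -0.000
-0.106 0.001 -0.014 -0.000 -0.007 -0.000
-0.106 0.001 -0.017 -0.000 -0.007 -0.000
-0.105 0.001 -0.020 -0.000 -0.007 -0.000
-0.104 0.001 -0.023 -0.000 -0.007 -0.000
-0.104 0.001 -0.026 -0.000 -0.007 -0.000
-0.103 0.001 -0.028 -0.000 -0.007 -0.000
-0.102 0.001 -0.031 -0.000 -0.007 -0.000
-0.101 0.001 -0.034 -0.000 -0.007 -0.000
-0.100 0.001 -0.037 -0.000 -0.007 -0.000
-0.099 0.001 -0.039 -0.000 -0.007 -0.000
-0.097 0.001 -0.042 -0.000 -0.007 -0.000
-0.096 0.001 -0.044 -0.000 -0.007 -0.000
-0.095 0.001 -0.047 -0.000 -0.007 -0.000
-0.093 0.001 -0.050 -0.000 -0.007 -0.000
-0.092 0.001 -0.052 -0.000 -0.007 -0.000
-0.090 0.001 -0.054 -0.000 -0.007 -0.000
-0.089 0.001 -0.057 -0.000 -0.007 -0.000
-0.087 0.001 -0.059 -0.000 -0.007 -0.000
-0.085 0.001 -0.062 -0.000 -0.007 -0.000
(array([0.56003336, 0.04820966, 0.28035953]), Rotation.from_matrix(array([[ 0.04561648,  0.99614642,  0.07490955],
                            [-0.50113474,  0.08768867, -0.86091502],
                            [-0.86416613,  0.00173214,  0.50320363]])))
```

Request:
arm_command(series="-0.108 0 0 0 -0.007 0 -1; -0.108 0 -0.003 0 -0.007 0 -1; -0.107 0 -0.006 0 -0.007 0 -1; -0.107 0 -0.009 0 -0.007 0 -1; -0.107 0 -0.012 0 -0.007 0 -1; -0.106 0 -0.014 0 -0.007 0 -1; -0.106 0 -0.017 0 -0.007 0 -1; -0.105 0 -0.02 0 -0.007 0 -1; -0.104 0 -0.023 0 -0.007 0 -1; -0.104 0 -0.026 0 -0.007 0 -1; -0.103 0 -0.028 0 -0.007 0 -1; -0.102 0 -0.031 0 -0.007 0 -1")

```text
clock: 4.07
position: [0.5675, -0.0467, 0.1983]
ee_rot: [0.587, 0.412, 0.446, -0.536]
contact_force: [5.9, -0.5, -3.2]
width: 0.0234
```

Request:
arm_command(series="-0.101 0 -0.034 0 -0.007 0 -1; -0.1 0 -0.037 0 -0.007 0 -1; -0.099 0 -0.039 0 -0.007 0 -1; -0.097 0 -0.042 0 -0.007 0 -1; -0.096 0 -0.044 0 -0.007 0 -1; -0.095 0 -0.047 0 -0.007 0 -1; -0.093 0 -0.05 0 -0.007 0 -1; -0.092 0 -0.052 0 -0.007 0 -1; -0.09 0 -0.054 0 -0.007 0 -1; -0.089 0 -0.057 0 -0.007 0 -1; -0.087 0 -0.059 0 -0.007 0 -1; -0.085 0 -0.062 0 -0.007 0 -1")

```text
clock: 5.07
position: [0.5602, 0.0476, 0.2806]
ee_rot: [0.642, 0.338, 0.364, -0.584]
contact_force: [10.5, -2.5, 0.1]
width: 0.0232
```

```bash
python3 - <<'E'
from h import *
s=manip.get_state(); print(s['clock'],s['position'],s['contact_force'],s['width'])
q=rot(s['ee_rot']); print(q.as_matrix().round(3)); G=np.array(s['position'])+q.apply([-.019,0,0]); v=G-hinge; print(v@hx,v[2],np.arctan2(v[2],-(v@hx)),np.hypot(v[2],v@hx))
snap('top','t2.png',crop=(150,100,280,250),scale=4)
E
```

```text
5.0667 [0.56015996 0.04758034 0.28062156] [10.45858212 -2.45857497  0.09762201] 0.023210567862841452
[[ 0.052  0.996  0.073]
 [-0.505  0.089 -0.859]
 [-0.862  0.008  0.507]]
-0.08356057471133706 0.20499518293410782 1.183736459971826 0.2213716211990084
```

View pics/t2.png

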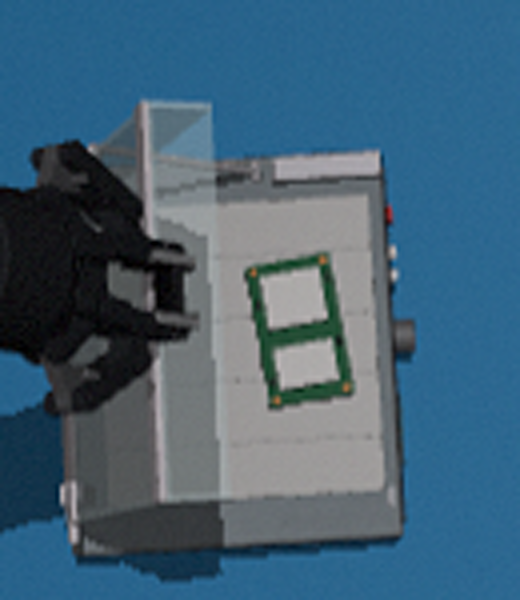

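Request:
arm_command(series="0.043 0 0.03 0 0.0035 0 -1; 0.043 0 0.03 0 0.0035 0 -1; 0.043 0 0.03 0 0.0035 0 -1; 0.043 0 0.03 0 0.0035 0 -1; 0.043 0 0.03 0 0.0035 0 -1; 0.01 0 0.007 0 0.0007 0 -1; 0 0 0 0 0 0 -1")

```text
clock: 5.7
position: [0.5619, 0.025, 0.2682]
ee_rot: [0.63, 0.357, 0.384, -0.573]
contact_force: [6.0, 5.8, 3.9]
width: 0.0231
```

```bash
python3 - <<'E'
from h import *
s=manip.get_state(); print(s['clock'],s['position'],s['contact_force'],s['width'])
q=rot(s['ee_rot']); G=np.array(s['position'])+q.apply([-.019,0,0]); v=G-hinge; print(np.arctan2(v[2],-(v@hx))-.016,np.hypot(v[2],v@hx))
b=px2w('top',np.array([(247,268),(327,252),(352,394),(272,406)])/4+[150,100],.056+.001); print(b.round(4).tolist(),b.mean(0))
for i in range(4):
    d=b[(i+1)%4]-b[i]; print(np.linalg.norm(d),np.degrees(np.arctan2(d[1],d[0])))
E
```

```text
5.7 [0.56192867 0.0250104  0.26816395] [6.0308471  5.79777607 3.85471013] 0.023095169795342166
1.0477505715505149 0.22092250606887312
[[0.6098, 0.0342, 0.057], [0.6211, -0.0165, 0.057], [0.5304, -0.0343, 0.057], [0.5219, 0.016, 0.057]] [ 5.70801824e-01 -1.42809198e-04  5.70000000e-02]
0.051933421478631184 -77.50775363769975
0.09241511975007868 -168.86448221393098
0.05107460134912651 99.57973167692651
0.08980294267771824 11.68619140338866
```

Request:
arm_command(series="0 0 0 0 0 0 0; 0 0 0 0 0 0 0; 0 0 0 0 0 0 0; 0 0 0 0 0 0 0; -0.2 0 0 0 0 0 0; -0.3 0 0 0 0 0 0; -0.3 0 0 0 0 0 0; -0.3 0 0 0 0 0 0")

```text
clock: 6.37
position: [0.5534, 0.0734, 0.3653]
ee_rot: [0.628, 0.353, 0.386, -0.577]
contact_force: [0.8, 0.1, 0.2]
width: 0.0428
```

```bash
python3 - <<'E'
from h import *
s=manip.get_state(); print(s['clock'],s['position'],s['contact_force'],s['width'])
cv2.imwrite('pics/sc3.png',cv2.resize(get_image('scene')[100:260,200:400,::-1],None,fx=4,fy=3.75,interpolation=cv2.INTER_CUBIC))
# hover over lifter: lean beta back
ly=np.radians(72.5); lx=np.array([np.cos(ly),np.sin(ly),0]); 
show([.58,-.35,.25],frame([0,0,-1],[ -(-lx[1]) ,-lx[0],0]),0)
E
```

```text
6.3667 [0.55342554 0.07338435 0.36526529] [0.76732097 0.05667214 0.22736572] 0.042797774906414676
n=13 d=443.3mm a=34.8deg
0.231 -0.011 0.251 0.009 0.011 -0.002 0; 0.222 -0.001 0.259 0.009 0.011 -0.002 0; 0.213 0.008 0.266 0.009 0.011 -0.002 0; 0.203 0.018 0.273 0.009 0.011 -0.002 0; 0.193 0.027 0.280 0.009 0.011 -0.002 0; 0.183 0.037 0.285 0.009 0.011 -0.002 0; 0.172 0.047 0.291 0.009 0.011 -0.002 0; 0.161 0.057 0.295 0.009 0.011 -0.002 0; 0.150 0.067 0.299 0.009 0.011 -0.002 0; 0.139 0.077 0.302 0.009 0.011 -0.002 0; 0.128 0.087 0.304 0.009 0.011 -0.002 0; 0.116 0.097 0.306 0.009 0.011 -0.002 0; 0.105 0.107 0.306 0.009 0.011 -0.002 0
```

View pics/sc3.png

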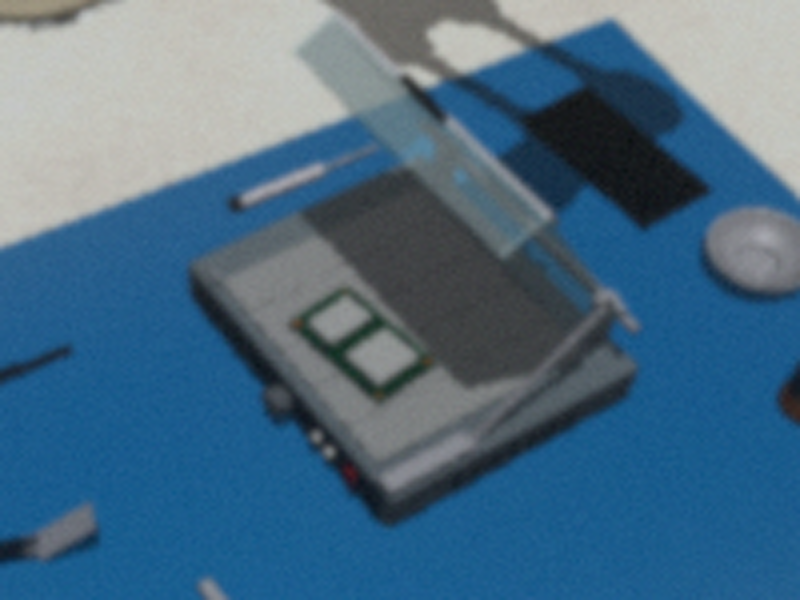

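```bash
python3 - <<'E'
from h import *
ly=np.radians(72.5); lx=np.array([np.cos(ly),np.sin(ly),0]); b=np.radians(45)
show(np.array([.5775,-.311,.10])-lx*.02,frame(lx*np.sin(b)-Z*np.cos(b),[lx[1],-lx[0],0]),0,n=20)
E
```

```text
n=20 d=488.2mm a=74.7deg
0.212 -0.011 0.120 0.007 0.020 0.001 0; 0.205 -0.009 0.133 0.007 0.020 0.001 0; 0.196 -0.007 0.145 0.007 0.020 0.001 0; 0.187 -0.004 0.157 0.007 0.020 0.001 0; 0.176 -0.001 0.169 0.007 0.020 0.001 0; 0.166 0.002 0.179 0.007 0.020 0.001 0; 0.154 0.005 0.189 0.007 0.020 0.001 0; 0.142 0.009 0.198 0.007 0.020 0.001 0; 0.130 0.013 0.206 0.007 0.020 0.001 0; 0.117 0.017 0.214 0.007 0.020 0.001 0; 0.104 0.021 0.220 0.007 0.020 0.001 0; 0.090 0.025 0.225 0.007 0.020 0.001 0; 0.076 0.030 0.230 0.007 0.020 0.001 0; 0.062 0.034 0.234 0.007 0.020 0.001 0; 0.047 0.039 0.236 0.007 0.020 0.001 0; 0.033 0.044 0.238 0.007 0.020 0.001 0; 0.018 0.049 0.238 0.007 0.020 0.001 0; 0.004 0.054 0.238 0.007 0.020 0.001 0; -0.011 0.059 0.237 0.007 0.020 0.001 0; -0.025 0.064 0.234 0.007 0.020 0.001 0
```

Request:
arm_command(series="0.1 0 0.3 0 0.02 0 0; 0.1 0 0.3 0 0.02 0 0; 0.1 0 0.3 0 0.02 0 0; 0.1 0 0.3 0 0.02 0 0; 0 0 0 0 0 0 0")

```text
clock: 6.83
position: [0.5649, -0.0613, 0.3721]
ee_rot: [0.573, 0.424, 0.457, -0.531]
contact_force: [0.4, 0.4, -0.0]
width: 0.0426
```

```bash
python3 - <<'E'
from h import *
print(manip.get_state()['position'])
ly=np.radians(72.5); lx=np.array([np.cos(ly),np.sin(ly),0]); b=np.radians(45)
show(np.array([.5775,-.311,.10])-lx*.02,frame(lx*np.sin(b)-Z*np.cos(b),[lx[1],-lx[0],0]),0,n=17)
E
```

```text
[ 0.56486624 -0.0613032   0.3720925 ]
n=17 d=382.5mm a=61.5deg
0.191 -0.008 0.119 0.007 0.019 0.002 0; 0.184 -0.006 0.130 0.007 0.019 0.002 0; 0.176 -0.005 0.140 0.007 0.019 0.002 0; 0.167 -0.002 0.150 0.007 0.019 0.002 0; 0.158 -0.000 0.160 0.007 0.019 0.002 0; 0.149 0.003 0.169 0.007 0.019 0.002 0; 0.138 0.006 0.177 0.007 0.019 0.002 0; 0.128 0.009 0.185 0.007 0.019 0.002 0; 0.117 0.012 0.192 0.007 0.019 0.002 0; 0.106 0.016 0.198 0.007 0.019 0.002 0; 0.094 0.020 0.204 0.007 0.019 0.002 0; 0.082 0.024 0.208 0.007 0.019 0.002 0; 0.070 0.028 0.212 0.007 0.019 0.002 0; 0.057 0.032 0.215 0.007 0.019 0.002 0; 0.045 0.037 0.217 0.007 0.019 0.002 0; 0.032 0.042 0.219 0.007 0.019 0.002 0; 0.020 0.046 0.219 0.007 0.019 0.002 0
```

Request:
arm_command(series="0.191 -0.008 0.119 0.007 0.019 0.002 0; 0.184 -0.006 0.13 0.007 0.019 0.002 0; 0.176 -0.005 0.14 0.007 0.019 0.002 0; 0.167 -0.002 0.15 0.007 0.019 0.002 0; 0.158 0 0.16 0.007 0.019 0.002 0; 0.149 0.003 0.169 0.007 0.019 0.002 0; 0.138 0.006 0.177 0.007 0.019 0.002 0; 0.128 0.009 0.185 0.007 0.019 0.002 0; 0.117 0.012 0.192 0.007 0.019 0.002 0; 0.106 0.016 0.198 0.007 0.019 0.002 0")

```text
clock: 7.67
position: [0.5703, -0.2095, 0.209]
ee_rot: [0.38, 0.633, 0.536, -0.408]
contact_force: [0.9, -0.0, 1.3]
width: 0.0427
```

Request:
arm_command(series="0.094 0.02 0.204 0.007 0.019 0.002 0; 0.082 0.024 0.208 0.007 0.019 0.002 0; 0.07 0.028 0.212 0.007 0.019 0.002 0; 0.057 0.032 0.215 0.007 0.019 0.002 0; 0.045 0.037 0.217 0.007 0.019 0.002 0; 0.032 0.042 0.219 0.007 0.019 0.002 0; 0.02 0.046 0.219 0.007 0.019 0.002 0; 0 0 0 0 0 0 0; 0 0 0 0 0 0 0")

```text
clock: 8.42
position: [0.5741, -0.3178, 0.0929]
ee_rot: [0.218, 0.742, 0.557, -0.301]
contact_force: [-0.3, 0.8, 0.1]
width: 0.0429
```

```bash
python3 - <<'E'
from h import *
s=manip.get_state(); np.save('s2.npy',s,allow_pickle=True); snap('wrist','w2.png',scale=1.5)
print(s['clock'],s['position'],rot(s['ee_rot']).as_matrix().round(3),s['qpos'].round(2))
E
```

```text
8.4167 [ 0.57407017 -0.31780831  0.0929305 ] [[ 0.198  0.959 -0.203]
 [ 0.696 -0.283 -0.659]
 [-0.69  -0.011 -0.724]] [-0.94  0.73  1.35  0.61  1.62 -0.8 ]
```

View pics/w2.png

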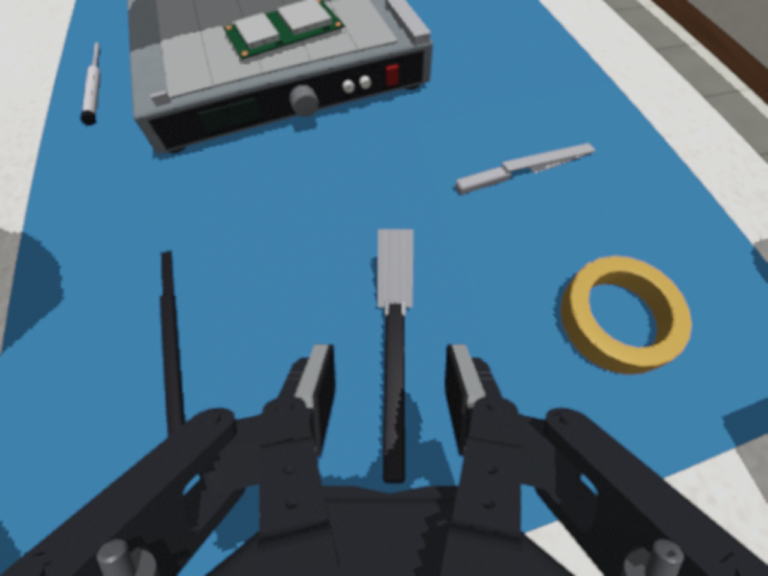

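```bash
python3 - <<'E'
from h import *
s=np.load('s2.npy',allow_pickle=True).item()
P=lambda pts,z: px2w('wrist',np.array(pts)/1.5,z,s)
be,bu=P([(395,306),(394,472)],.016); print(be,bu,np.linalg.norm(be-bu)); d=be-bu; yaw=np.arctan2(d[1],d[0]); print(np.degrees(yaw))
print('tip',P([(395,231)],.039),'expect',be+50e-3*np.cos(np.radians(40))*d/np.linalg.norm(d))
lx=np.array([np.cos(yaw),np.sin(yaw),0]); b=np.radians(45)
q=frame(lx*np.sin(b)-Z*np.cos(b),[lx[1],-lx[0],0])
# corner geometry: lowest pad corner at tcp -z side? want TCP so that lowest corner ~z .004
c=q.apply([0,0,.011]); c2=q.apply([0,0,-.011]); print('corner dz',c,c2)
zt=.004+max(-c[2],-c2[2]); print('tcp z',zt)
g=be-lx*.046; T=np.array([g[0],g[1],zt]); print(T)
# contact: want TCP placed such that pads centre (tcp-.008x) sits over g
show(T+[0,0,0],q,0,s=s,n=6)
E
```

```text
[ 0.59375737 -0.26027264  0.016     ] [ 0.56547538 -0.35223831  0.016     ] 0.09621618889515551
72.90588831425677
tip [[ 0.6056613  -0.22085219  0.039     ]] expect [ 0.60501601 -0.22366249  0.016     ]
corner dz [-0.00228633 -0.00743456 -0.00777817] [0.00228633 0.00743456 0.00777817]
tcp z 0.01177817459305202
[ 0.58023603 -0.30424051  0.01177817]
n=6 d=82.5mm a=1.6deg
0.111 0.005 0.081 -0.000 -0.001 0.001 0; 0.111 0.005 0.080 -0.000 -0.001 0.001 0; 0.112 0.004 0.080 -0.000 -0.001 0.001 0; 0.112 0.004 0.080 -0.000 -0.001 0.001 0; 0.112 0.004 0.079 -0.000 -0.001 0.001 0; 0.113 0.003 0.079 -0.000 -0.001 0.001 0
```

Request:
arm_command(series="0.111 0.005 0.081 0 -0.001 0.001 0; 0.111 0.005 0.08 0 -0.001 0.001 0; 0.111 0.004 0.08 0 -0.001 0.001 0; 0.111 0.004 0.08 0 -0.001 0.001 0; 0.111 0.004 0.079 0 -0.001 0.001 0; 0.111 0.003 0.079 0 -0.001 0.001 0; 0 0 0 0 0 0 -0.3; 0 0 0 0 0 0 -0.3; 0 0 0 0 0 0 -0.3")

```text
clock: 9.22
position: [0.5827, -0.3039, 0.0172]
ee_rot: [0.231, 0.744, 0.548, -0.305]
contact_force: [-0.3, 0.0, 0.2]
width: 0.0298
```

```bash
python3 - <<'E'
from h import *
s=manip.get_state(); print(s['clock'],s['position'],s['contact_force'],s['width'],rot(s['ee_rot']).as_matrix().round(3))
cv2.imwrite('pics/w3.png',get_image('wrist')[:,:,::-1])
E
```

```text
9.2167 [ 0.58274336 -0.30391739  0.01720709] [-0.29938243  0.01380431  0.16958062] 0.029799493184145036 [[ 0.214  0.956 -0.201]
 [ 0.675 -0.294 -0.677]
 [-0.706  0.01  -0.708]]
```

View pics/w3.png

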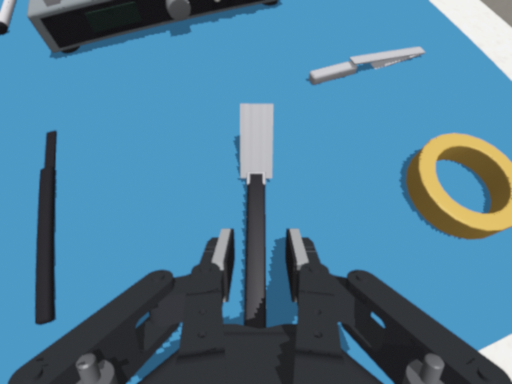

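Request:
arm_command(series="0.032 -0.02 0.032 0 0 0 -0.3; 0 0 0 0 0 0 -0.6; 0 0 0 0 0 0 -1; 0 0 0 0 0 0 -1; 0 0 0 0 0 0 -1; 0 0 0 0 0 0 -1; 0 0 0 0 0 0 -1; 0 0 0 0 0 0 -1", squeeze=70)

```text
clock: 9.93
position: [0.58, -0.3039, 0.011]
ee_rot: [0.229, 0.745, 0.548, -0.305]
contact_force: [-1.0, -0.9, 3.7]
width: 0.0095
```

```bash
python3 - <<'E'
from h import *
s=manip.get_state(); np.save('s3.npy',s,allow_pickle=True); print(s['clock'],s['position'],s['contact_force'],s['width'],rot(s['ee_rot']).as_matrix().round(3))
E
```

```text
9.9333 [ 0.57999631 -0.30388812  0.01099968] [-1.01821039 -0.89725939  3.6553857 ] 0.00951394456832333 [[ 0.214  0.956 -0.203]
 [ 0.676 -0.295 -0.676]
 [-0.705  0.008 -0.709]]
```

Request:
arm_command(series="-0.07 0 -0.07 0 0 0 -1; -0.14 0 -0.14 0 0 0 -1; -0.14 0 -0.14 0 0 0 -1; -0.14 0 -0.14 0 0 0 -1; -0.14 0 -0.14 0 0 0 -1; -0.14 0 -0.14 0 0 0 -1; 0 0 0 0 0 0 -1; 0 0 0 0 0 0 -1")

```text
clock: 10.6
position: [0.5796, -0.3041, 0.1205]
ee_rot: [0.231, 0.744, 0.547, -0.305]
contact_force: [-0.4, 0.0, -0.3]
width: 0.0096
```

```bash
cat >> h.py <<'E'
def lifter_in_tool(yaw=np.radians(72.9),be=np.array([.5937,-.2602,.009])):
    s=np.load('s3.npy',allow_pickle=True).item(); q=rot(s['ee_rot']); lx=np.array([np.cos(yaw),np.sin(yaw),0])
    tip=be+lx*.0383+Z*.0301
    L=R.from_matrix(np.c_[lx,np.cross(Z,lx),Z])
    return q.inv().apply(tip-s['position']), q.inv()*L
E
python3 - <<'E'
from h import *
s=manip.get_state(); np.save('s4.npy',s,allow_pickle=True); 
t,L=lifter_in_tool(); print(t,L.as_matrix().round(3)); q=rot(s['ee_rot']);p=np.array(s['position'])
W=p+q.apply(t); print(s['clock'],p,s['width'],s['contact_force'],'tip',W)
ax=(q*L).as_matrix(); bl=ax[:,0]*np.cos(np.radians(40))+ax[:,2]*np.sin(np.radians(40))
pts=[W+ax[:,1]*.011,W-ax[:,1]*.011,W-bl*.05]; px=w2px('wrist',pts,s); print(px)
im=get_image('wrist')[:,:,::-1].copy(); im=im[60:340,140:380]; im=cv2.resize(im,None,fx=2.1,fy=2.1,interpolation=cv2.INTER_CUBIC)
for u in px: cv2.circle(im,tuple(((u-[140,60])*2.1).astype(int)),3,(0,0,255),1)
cv2.imwrite('pics/w4.png',im)
E
```

```text
[ 0.03979449  0.00039661 -0.07922391] [[ 0.709 -0.006 -0.705]
 [-0.001 -1.     0.008]
 [-0.705 -0.005 -0.709]]
10.6 [ 0.57960695 -0.30406413  0.12045923] 0.009640821206334424 [-0.440978    0.00714516 -0.31495909] tip [ 0.60452311 -0.22368713  0.14836818]
[[243.14645832 100.94624254]
 [277.33335992 101.12164872]
 [259.89253585 177.44650545]]
```

View pics/w4.png

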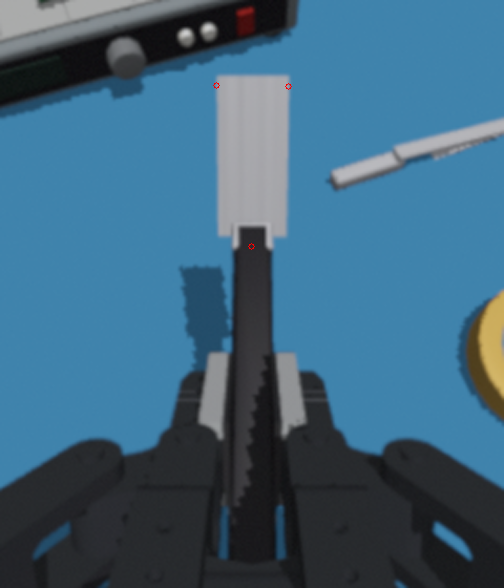

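```bash
cat >> h.py <<'E'
ly0=np.radians(72.9); tipT,LT=lifter_in_tool(be=np.array([.5937,-.2602,.009])+.003*np.array([np.cos(ly0),np.sin(ly0),0]))
yb=np.radians(101.5); u=np.array([np.cos(yb),np.sin(yb),0]); C=np.array([.572,0,0]); F=C-.027*u
def work(tip,alpha,yaw=yb):
    "TCP pose for blade tip at tip, blade alpha deg nose-down from level, heading yaw"
    d=np.radians(40+alpha); x=np.array([np.cos(yaw),np.sin(yaw),0]); xl=x*np.cos(d)-Z*np.sin(d); yl=np.cross(Z,x)
    q=R.from_matrix(np.c_[xl,yl,np.cross(xl,yl)])*LT.inv(); return np.asarray(tip)-q.apply(tipT),q
def tipnow(s):
    q=rot(s['ee_rot']); W=np.array(s['position'])+q.apply(tipT); a=(q*LT).as_matrix(); c,sn=np.cos(np.radians(40)),np.sin(np.radians(40))
    bl=a[:,0]*c+a[:,2]*sn; return W,-np.degrees(np.arcsin(bl[2])),np.degrees(np.arctan2(bl[1],bl[0]))
E
python3 - <<'E'
from h import *
s=manip.get_state(); print(tipnow(s))
T=F-.035*u; T[2]=.10; p,q=work(T,4); print(F,p,q.as_matrix().round(2)); show(p,q,-1,n=20)
E
```

```text
(array([ 0.60496383, -0.22045839,  0.14728488]), np.float64(-39.934234110877874), np.float64(72.90378657034371))
[ 0.57738293 -0.02645797  0.        ] [ 0.60049505 -0.14132077  0.14028151] [[ 0.    0.98  0.2 ]
 [ 0.02  0.2  -0.98]
 [-1.    0.01 -0.02]]
n=20 d=165.1mm a=52.0deg
0.050 -0.014 -0.064 -0.008 -0.012 -0.003 -1; 0.047 -0.012 -0.067 -0.008 -0.012 -0.003 -1; 0.045 -0.009 -0.069 -0.008 -0.012 -0.003 -1; 0.042 -0.007 -0.070 -0.008 -0.012 -0.003 -1; 0.040 -0.005 -0.072 -0.008 -0.012 -0.003 -1; 0.037 -0.003 -0.074 -0.008 -0.012 -0.003 -1; 0.034 -0.001 -0.075 -0.008 -0.012 -0.003 -1; 0.032 0.001 -0.076 -0.008 -0.012 -0.003 -1; 0.029 0.003 -0.077 -0.008 -0.012 -0.003 -1; 0.026 0.005 -0.078 -0.008 -0.012 -0.003 -1; 0.023 0.007 -0.079 -0.008 -0.012 -0.003 -1; 0.020 0.010 -0.080 -0.008 -0.012 -0.003 -1; 0.017 0.012 -0.080 -0.008 -0.012 -0.003 -1; 0.013 0.014 -0.080 -0.008 -0.012 -0.003 -1; 0.010 0.016 -0.080 -0.008 -0.012 -0.003 -1; 0.007 0.018 -0.080 -0.008 -0.012 -0.003 -1; 0.004 0.020 -0.080 -0.008 -0.012 -0.003 -1; 0.001 0.022 -0.080 -0.008 -0.012 -0.003 -1; -0.002 0.023 -0.079 -0.008 -0.012 -0.003 -1; -0.006 0.025 -0.078 -0.008 -0.012 -0.003 -1
```

Request:
arm_command(series="0.05 -0.014 -0.064 -0.008 -0.012 -0.003 -1; 0.047 -0.012 -0.067 -0.008 -0.012 -0.003 -1; 0.045 -0.009 -0.069 -0.008 -0.012 -0.003 -1; 0.042 -0.007 -0.07 -0.008 -0.012 -0.003 -1; 0.04 -0.005 -0.072 -0.008 -0.012 -0.003 -1; 0.037 -0.003 -0.074 -0.008 -0.012 -0.003 -1; 0.034 -0.001 -0.075 -0.008 -0.012 -0.003 -1; 0.032 0.001 -0.076 -0.008 -0.012 -0.003 -1; 0.029 0.003 -0.077 -0.008 -0.012 -0.003 -1; 0.026 0.005 -0.078 -0.008 -0.012 -0.003 -1")

```text
clock: 11.48
position: [0.5899, -0.2209, 0.1307]
ee_rot: [0.406, 0.612, 0.563, -0.378]
contact_force: [-0.6, 0.3, 0.0]
width: 0.0097
```

Request:
arm_command(series="0.023 0.007 -0.079 -0.008 -0.012 -0.003 -1; 0.02 0.01 -0.08 -0.008 -0.012 -0.003 -1; 0.017 0.012 -0.08 -0.008 -0.012 -0.003 -1; 0.013 0.014 -0.08 -0.008 -0.012 -0.003 -1; 0.01 0.016 -0.08 -0.008 -0.012 -0.003 -1; 0.007 0.018 -0.08 -0.008 -0.012 -0.003 -1; 0.004 0.02 -0.08 -0.008 -0.012 -0.003 -1; 0.001 0.022 -0.08 -0.008 -0.012 -0.003 -1; -0.002 0.023 -0.079 -0.008 -0.012 -0.003 -1; -0.006 0.025 -0.078 -0.008 -0.012 -0.003 -1; 0 0 0 0 0 0 -1")

```text
clock: 12.4
position: [0.5992, -0.1368, 0.1412]
ee_rot: [0.559, 0.448, 0.549, -0.43]
contact_force: [-0.9, -0.3, -0.5]
width: 0.0096
```

```bash
python3 - <<'E'
from h import *
s=manip.get_state(); np.save('s5.npy',s,allow_pickle=True); print(s['clock'],s['position'],s['contact_force'],s['width'],tipnow(s))
W,al,yw=tipnow(s); side=np.array([-np.sin(np.radians(yw)),np.cos(np.radians(yw)),0])*.011
cs=np.vstack([C+i*.027*u+j*.046*np.array([-u[1],u[0],0])+[0,0,.057] for i,j in((-1,-1),(-1,1),(1,1),(1,-1))])
px=w2px('wrist',np.vstack([W+side,W-side,cs]),s); print(px)
im=cv2.resize(get_image('wrist')[:,:,::-1],None,fx=1.56,fy=1.56,interpolation=cv2.INTER_CUBIC)
for v in px: cv2.circle(im,tuple((v*1.56).astype(int)),3,(0,0,255),1)
cv2.imwrite('pics/w5.png',im)
E
```

```text
12.4 [ 0.59922453 -0.1368303   0.14120725] [-0.90264644 -0.31290171 -0.52912431] 0.00959696213225948 (array([ 0.58214627, -0.05704838,  0.09977199]), np.float64(4.818090961922786), np.float64(102.82548506404511))
[[243.43954825  96.56469071]
 [277.3717209   96.84810734]
 [320.79723119  58.88470324]
 [201.81267455  54.40009627]
 [200.70323381 -24.53064944]
 [326.56571513 -18.55610112]]
```

View pics/w5.png

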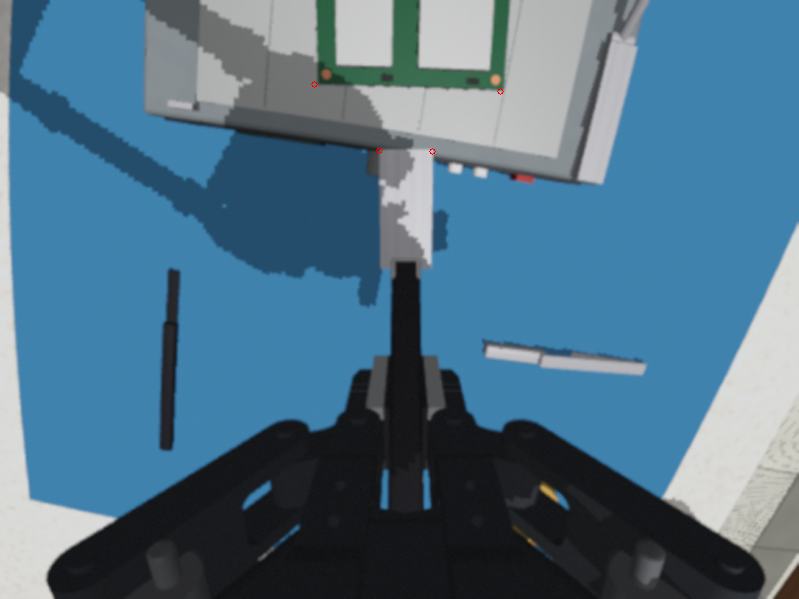

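```bash
cat >> h.py <<'E'
C=np.array([.5735,.0012,0]); F=C-.027*u
E
python3 - <<'E'
from h import *
T=F-.010*u; T[2]=.057; p,q=work(T,4); show(p,q,-1,n=8)
E
```

```text
n=8 d=49.3mm a=2.1deg
0.055 0.002 -0.028 0.001 0.001 -0.001 -1; 0.055 0.002 -0.028 0.001 0.001 -0.001 -1; 0.055 0.002 -0.028 0.001 0.001 -0.001 -1; 0.055 0.002 -0.028 0.001 0.001 -0.001 -1; 0.055 0.002 -0.028 0.001 0.001 -0.001 -1; 0.055 0.002 -0.028 0.001 0.001 -0.001 -1; 0.055 0.003 -0.028 0.001 0.001 -0.001 -1; 0.055 0.003 -0.027 0.001 0.001 -0.001 -1
```

Request:
arm_command(series="0.055 0.002 -0.028 0.001 0.0005 -0.0005 -1; 0.055 0.002 -0.028 0.001 0.0005 -0.0005 -1; 0.055 0.002 -0.028 0.001 0.0005 -0.0005 -1; 0.055 0.002 -0.028 0.001 0.0005 -0.0005 -1; 0.055 0.002 -0.028 0.001 0.0005 -0.0005 -1; 0.055 0.002 -0.028 0.001 0.0005 -0.0005 -1; 0.055 0.003 -0.028 0.001 0.0005 -0.0005 -1; 0.055 0.003 -0.027 0.001 0.0005 -0.0005 -1; 0 0 0 0 0 0 -1; 0 0 0 0 0 0 -1")

```text
clock: 13.28
position: [0.597, -0.1181, 0.0958]
ee_rot: [0.545, 0.456, 0.55, -0.439]
contact_force: [0.6, 0.7, -0.7]
width: 0.0099
```

```bash
python3 - <<'E'
from h import *
s=manip.get_state(); W,al,yw=tipnow(s); print(s['clock'],s['contact_force'],W,al,yw,'ahead of edge',(W-F)@u*1e3, 'lat',(W-F)@np.array([-u[1],u[0],0])*1e3)
E
```

```text
13.2833 [ 0.62321586  0.67740098 -0.68186793] [ 0.58164287 -0.03742968  0.0555281 ] 4.00732663705139 101.12980370361036 ahead of edge -12.477599776973843 lat -0.2778760089999152
```

Request:
arm_command(series="0.015 0 0 0 0 0 -1; 0.015 0 0 0 0 0 -1; 0 0 0 0 0 0 -1; 0 0 0 0 0 0 -1")

```text
clock: 13.62
position: [0.5973, -0.1184, 0.0934]
ee_rot: [0.545, 0.456, 0.549, -0.439]
contact_force: [0.3, 0.5, 0.2]
width: 0.0093
```

Request:
arm_command(series="0.01 0 0 0 0 0 -1; 0 0 0 0 0 0 -1; 0 0 0 0 0 0 -1")

```text
clock: 13.87
position: [0.5972, -0.1183, 0.0923]
ee_rot: [0.545, 0.456, 0.549, -0.439]
contact_force: [-0.0, -1.1, 0.1]
width: 0.0099
```

Request:
arm_command(series="0.01 0 0 0 0 0 -1; 0 0 0 0 0 0 -1; 0 0 0 0 0 0 -1")

```text
clock: 14.12
position: [0.5974, -0.1183, 0.0915]
ee_rot: [0.545, 0.456, 0.549, -0.439]
contact_force: [0.0, -0.9, 0.4]
width: 0.0098
```

```bash
python3 - <<'E'
from h import *
s=manip.get_state(); W,al,yw=tipnow(s); print(s['clock'],s['contact_force'],W,al,yw,'ahead of edge',(W-F)@u*1e3)
E
```

```text
14.1167 [ 0.03453047 -0.9235935   0.43807673] [ 0.58213889 -0.03763833  0.05112867] 4.043228482981037 101.1085676072965 ahead of edge -12.780961335577956
```

Request:
arm_command(series="0.008 0 0 0 0 0 -1; 0 0 0 0 0 0 -1; 0 0 0 0 0 0 -1")

```text
clock: 14.37
position: [0.5975, -0.1184, 0.0908]
ee_rot: [0.546, 0.456, 0.549, -0.439]
contact_force: [-0.0, -1.1, 2.0]
width: 0.01
```

Request:
arm_command(series="0.008 0 0 0 0 0 -1; 0 0 0 0 0 0 -1; 0 0 0 0 0 0 -1")

```text
clock: 14.62
position: [0.5977, -0.1185, 0.0901]
ee_rot: [0.546, 0.456, 0.549, -0.439]
contact_force: [1.1, -3.0, 3.6]
width: 0.0098
```

Request:
arm_command(series="-0.015 0 0 0 0 0 -1; 0 0 0 0 0 0 -1; 0.001 0 -0.04 0 0 0 -1; 0.001 0 -0.04 0 0 0 -1; 0.001 0 -0.04 0 0 0 -1; 0.001 0 -0.04 0 0 0 -1; 0 0 -0.03 0 0 0 -1; 0 0 0 0 0 0 -1; 0 0 0 0 0 0 -1")

```text
clock: 15.37
position: [0.593, -0.0988, 0.091]
ee_rot: [0.545, 0.456, 0.55, -0.439]
contact_force: [-0.5, 0.7, 0.2]
width: 0.0097
```

```bash
python3 - <<'E'
from h import *
s=manip.get_state(); np.save('s6.npy',s,allow_pickle=True); W,al,yw=tipnow(s); print(s['clock'],s['contact_force'],W,al,yw,'ahead of edge',(W-F)@u*1e3)
im=get_image('wrist')[:,:,::-1]; cv2.imwrite('pics/w6full.png',im); cv2.imwrite('pics/w6.png',cv2.resize(im[0:200,130:390],None,fx=3,fy=3,interpolation=cv2.INTER_CUBIC))
E
```

```text
15.3667 [-0.49730894  0.69185421  0.15426386] [ 0.57769371 -0.01803951  0.0507599 ] 3.9666203678193312 101.1364766384336 ahead of edge 7.3106405248481705
```

View pics/w6.png

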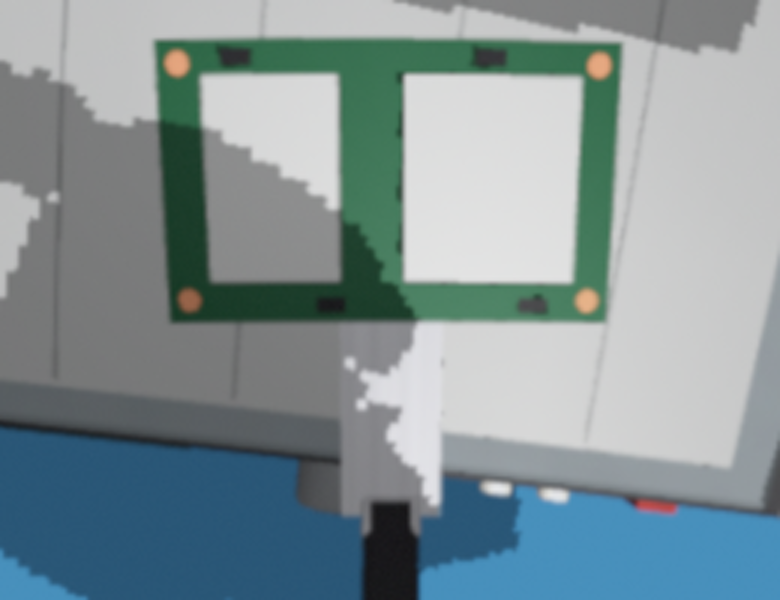

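```bash
cat > plan.py <<'E'
from h import *
s=manip.get_state(); W,al,yw=tipnow(s)
rx=lambda v,f: np.array([v[0]*np.cos(f)+v[1]*np.sin(f), -v[0]*np.sin(f)+v[1]*np.cos(f)])
f1=np.arctan2(5,8)
def N(f):
    if f<=f1: return rx((-38,5),f)
    Q=rx((8,5),f1); return Q+rx((-46,0),f)
o=W[:2]@u[:2]
def target(fd):
    f=np.radians(fd); n=N(f); e=np.interp(fd,[0,25,80,100],[0,0,2,4])
    T=W+u*((n[0]+38+.3+e)*1e-3 if fd>0 else 0); T[2]=.050+(n[1]-.8)*1e-3
    return T, np.interp(fd,[0,10,70,105],[al,al,-20,-20])
F_=[0]+list(np.arange(3,103,3))
pq=work(W,al,np.radians(yw)); k=0
for fd in F_:
    T,a_=target(fd); n=work(T,a_,np.radians(yw)); m=2 if fd==0 else 1
    for r in step(*pq,*n,m): k+=1; print(' '.join(f'{v:.3f}' for v in r[:3])+f' {r[4]:.4f}', end=';\n' if k%12==0 else '; ')
    pq=n
print('\n',T,a_,n[0],n[1].as_matrix()[:,0])
E
python3 plan.py
```

```text
-0.017 0.000 -0.000 0.0000; -0.017 0.000 -0.000 0.0000; -0.020 0.000 -0.007 0.0000; -0.020 0.000 -0.005 0.0000; -0.019 0.000 -0.006 0.0000; -0.008 0.000 -0.001 0.0044; -0.001 -0.000 0.001 0.0067; -0.001 -0.000 -0.001 0.0067; -0.000 -0.000 -0.002 0.0067; 0.001 -0.000 -0.003 0.0067; 0.002 -0.000 -0.005 0.0067; 0.003 -0.000 -0.006 0.0067;
0.002 -0.000 -0.008 0.0067; 0.000 -0.000 -0.009 0.0067; 0.002 -0.000 -0.011 0.0067; 0.003 -0.000 -0.012 0.0067; 0.004 -0.000 -0.013 0.0067; 0.006 -0.000 -0.014 0.0067; 0.008 -0.000 -0.014 0.0067; 0.009 -0.000 -0.015 0.0067; 0.011 -0.000 -0.016 0.0067; 0.013 -0.000 -0.016 0.0067; 0.014 -0.000 -0.016 0.0067; 0.016 -0.000 -0.016 0.0067;
0.018 -0.000 -0.016 0.0067; 0.008 -0.000 -0.022 0.0022; 0.004 -0.000 -0.025 0.0000; 0.005 -0.000 -0.025 0.0000; 0.007 -0.000 -0.025 0.0000; 0.009 -0.000 -0.026 0.0000; 0.010 -0.000 -0.025 0.0000; 0.011 -0.000 -0.025 0.0000; 0.012 -0.000 -0.024 0.0000; 0.013 -0.000 -0.024 0.0000; 0.014 -0.000 -0.023 0.0000; 0.014 -0.000 -0.020 0.0000;

 [0.56549793 0.04184651 0.09419479] -20.0 [ 0.58290675 -0.04792662  0.09757438] [-0.07622644  0.41811044 -0.90519235]
```

Request:
arm_command(series="-0.017 0 0 0 0 0 -1; -0.017 0 0 0 0 0 -1; -0.02 0 -0.007 0 0 0 -1; -0.02 0 -0.005 0 0 0 -1; -0.019 0 -0.006 0 0 0 -1; -0.008 0 -0.001 0 0.0044 0 -1; -0.001 0 0.001 0 0.0067 0 -1; -0.001 0 -0.001 0 0.0067 0 -1; 0 0 -0.002 0 0.0067 0 -1; 0.001 0 -0.003 0 0.0067 0 -1; 0.002 0 -0.005 0 0.0067 0 -1; 0.003 0 -0.006 0 0.0067 0 -1")

```text
clock: 16.42
position: [0.5927, -0.0967, 0.101]
ee_rot: [0.505, 0.486, 0.586, -0.406]
contact_force: [-0.1, -0.6, -0.7]
width: 0.0098
```

```bash
python3 - <<'E'
from h import *
s=manip.get_state(); W,al,yw=tipnow(s); print(s['clock'],s['contact_force'],W,al,yw,'ahead of edge',(W-F)@u*1e3)
im=get_image('wrist'); cv2.imwrite('pics/w7.png',im[:,:,::-1])
# green mask bbox to judge board tilt, compare with w6
def g(im): 
    h=cv2.cvtColor(im,cv2.COLOR_BGR2HSV); m=cv2.inRange(h,(40,80,30),(85,255,255)); y,x=np.nonzero(m); return np.percentile(x,[1,99]),np.percentile(y,[1,99]),len(x)
print(g(cv2.imread('pics/w6full.png')),g(cv2.imread('pics/w7.png')))
E
```

```text
16.4167 [-0.05943208 -0.55601879 -0.7166912 ] [ 0.57632732 -0.01119344  0.07269198] -4.113115541133412 101.21265937534402 ahead of edge 14.291681961021746
(array([184., 333.]), array([ 14., 105.]), 5661) (array([190., 328.]), array([ 41., 104.]), 3231)
```

```bash
cat > chk.py <<'E'
from h import *
import sys
def pred(fd,s,sh=0):
    f=np.radians(fd); rx=lambda v: np.array([v[0]*np.cos(f)+v[1]*np.sin(f), -v[0]*np.sin(f)+v[1]*np.cos(f)])
    f1=np.arctan2(5,8); 
    def pt(x,z):
        if f<=f1: return rx((x-19,z))
        c,s_=np.cos(f1),np.sin(f1); return np.array([8*c+5*s_,0])+rx((x-27,z-5))
    P=[]; v=np.array([-u[1],u[0],0])
    for x in(-27,27):
        for y in(-46,46):
            p=pt(x,6); P.append(C+u*(.019+(p[0]+sh)*1e-3)+v*y*1e-3+Z*(.05+p[1]*1e-3))
    return w2px('wrist',P,s)
if __name__=='__main__':
    s=manip.get_state()
    h=cv2.cvtColor(cv2.imread(sys.argv[1]),cv2.COLOR_BGR2HSV); m=cv2.inRange(h,(40,80,30),(85,255,255)); y,x=np.nonzero(m)
    print('seen',np.percentile(x,[.5,99.5]),np.percentile(y,[.5,99.5]))
    for fd in map(float,sys.argv[2:]):
        p=pred(fd,s); print(fd,p.min(0).round(),p.max(0).round(),p.round().tolist())
E
python3 chk.py pics/w7.png 0 15 25 30 35
```

```text
seen [189.   328.85] [ 41. 104.]
0.0 [193.  42.] [325. 121.] [[324.0, 121.0], [195.0, 121.0], [325.0, 43.0], [193.0, 42.0]]
15.0 [191.  41.] [328. 115.] [[328.0, 115.0], [191.0, 115.0], [325.0, 42.0], [194.0, 41.0]]
25.0 [188.  42.] [331. 107.] [[331.0, 107.0], [188.0, 107.0], [324.0, 42.0], [194.0, 42.0]]
30.0 [187.  42.] [333. 103.] [[333.0, 103.0], [187.0, 103.0], [324.0, 42.0], [195.0, 42.0]]
35.0 [185.  42.] [334.  98.] [[334.0, 98.0], [185.0, 98.0], [324.0, 42.0], [195.0, 42.0]]
```

Request:
arm_command(series="0.002 0 -0.008 0 0.0067 0 -1; 0 0 -0.009 0 0.0067 0 -1; 0.002 0 -0.011 0 0.0067 0 -1; 0.003 0 -0.012 0 0.0067 0 -1; 0.004 0 -0.013 0 0.0067 0 -1; 0.006 0 -0.014 0 0.0067 0 -1; 0.008 0 -0.014 0 0.0067 0 -1; 0.009 0 -0.015 0 0.0067 0 -1; 0.011 0 -0.016 0 0.0067 0 -1; 0.013 0 -0.016 0 0.0067 0 -1")

```text
clock: 17.3
position: [0.59, -0.0825, 0.099]
ee_rot: [0.441, 0.526, 0.636, -0.352]
contact_force: [0.2, -0.2, -0.2]
width: 0.0098
```

```bash
python3 - <<'E'
from h import *
s=manip.get_state(); W,al,yw=tipnow(s); print(s['clock'],s['contact_force'],W,al,yw,'ahead of edge',(W-F)@u*1e3)
cv2.imwrite('pics/w8.png',get_image('wrist')[:,:,::-1])
E
python3 chk.py pics/w8.png 30 50 55 60 65
```

```text
17.3 [ 0.24913495 -0.1599721  -0.22515539] [0.5725323  0.0068047  0.08949581] -16.16818787358033 101.41451784983512 ahead of edge 32.68510960701231
seen [188.495 330.   ] [84. 96.]
30.0 [193.  87.] [327. 137.] [[327.0, 137.0], [193.0, 136.0], [317.0, 88.0], [202.0, 87.0]]
50.0 [188.  87.] [332. 112.] [[332.0, 112.0], [188.0, 112.0], [317.0, 88.0], [202.0, 87.0]]
55.0 [187.  87.] [334. 105.] [[334.0, 105.0], [187.0, 105.0], [317.0, 88.0], [202.0, 87.0]]
60.0 [186.  87.] [334.  97.] [[334.0, 97.0], [186.0, 97.0], [317.0, 88.0], [202.0, 87.0]]
65.0 [185.  87.] [335.  90.] [[335.0, 90.0], [185.0, 89.0], [317.0, 88.0], [202.0, 87.0]]
```

Request:
arm_command(series="0.014 0 -0.016 0 0.0067 0 -1; 0.016 0 -0.016 0 0.0067 0 -1; 0.018 0 -0.016 0 0.0067 0 -1; 0.008 0 -0.022 0 0.0022 0 -1; 0.004 0 -0.025 0 0 0 -1; 0.005 0 -0.025 0 0 0 -1; 0.007 0 -0.025 0 0 0 -1; 0 0 0 0 0 0 -1")

```text
clock: 18.02
position: [0.5866, -0.0659, 0.0988]
ee_rot: [0.419, 0.538, 0.651, -0.334]
contact_force: [0.6, -0.4, 1.8]
width: 0.0095
```

```bash
python3 - <<'E'
from h import *
s=manip.get_state(); W,al,yw=tipnow(s); print(s['clock'],s['contact_force'],W,al,yw,'ahead of edge',(W-F)@u*1e3)
cv2.imwrite('pics/w9.png',get_image('wrist')[:,:,::-1])
E
python3 chk.py pics/w9.png 60 75 80 85 95 180
```

```text
18.0167 [ 0.64492974 -0.37127833  1.82612104] [0.56892411 0.02386515 0.09560462] -20.096796891485923 101.51875908872881 ahead of edge 50.1224292986462
seen [187.57 330.43] [ 86. 109.]
60.0 [187. 115.] [333. 127.] [[333.0, 127.0], [187.0, 126.0], [315.0, 115.0], [203.0, 115.0]]
75.0 [186. 103.] [334. 115.] [[334.0, 104.0], [186.0, 103.0], [315.0, 115.0], [203.0, 115.0]]
80.0 [186.  95.] [334. 115.] [[334.0, 97.0], [186.0, 95.0], [315.0, 115.0], [203.0, 115.0]]
85.0 [186.  88.] [334. 116.] [[334.0, 89.0], [186.0, 88.0], [315.0, 116.0], [203.0, 115.0]]
95.0 [187.  74.] [333. 116.] [[333.0, 75.0], [187.0, 74.0], [315.0, 116.0], [203.0, 115.0]]
180.0 [203.  57.] [315. 117.] [[313.0, 58.0], [205.0, 57.0], [315.0, 117.0], [203.0, 117.0]]
```

Request:
arm_command(series="0.009 0 -0.026 0 0 0 -1; 0.01 0 -0.025 0 0 0 -1; 0.011 0 -0.025 0 0 0 -1; 0.012 0 -0.024 0 0 0 -1; 0.013 0 -0.024 0 0 0 -1; 0.014 0 -0.023 0 0 0 -1; 0 0 0 0 0 0 -1; 0 0 0 0 0 0 -1; 0 0 0 0 0 0 -1")

```text
clock: 18.82
position: [0.5831, -0.0513, 0.0976]
ee_rot: [0.419, 0.537, 0.651, -0.335]
contact_force: [1.1, 0.4, 0.2]
width: 0.0096
```

```bash
python3 - <<'E'
from h import *
s=manip.get_state(); W,al,yw=tipnow(s); print(s['clock'],s['contact_force'],W,al,yw,'ahead of edge',(W-F)@u*1e3)
cv2.imwrite('pics/w10.png',get_image('wrist')[:,:,::-1])
E
python3 chk.py pics/w10.png 90 100 180
```

```text
18.8167 [1.10600615 0.37521173 0.21821822] [0.56541517 0.03845956 0.09426182] -20.021203631339063 101.48145841480947 ahead of edge 65.12341830215847
seen [202. 316.] [ 59. 121.]
90.0 [186. 103.] [336. 133.] [[336.0, 104.0], [186.0, 103.0], [317.0, 133.0], [203.0, 132.0]]
100.0 [187.  90.] [335. 133.] [[335.0, 91.0], [187.0, 90.0], [317.0, 133.0], [203.0, 133.0]]
180.0 [203.  72.] [317. 134.] [[315.0, 73.0], [205.0, 72.0], [317.0, 134.0], [203.0, 134.0]]
```

Request:
arm_command(series="-0.126 0 0.27 0 0 0 -1; -0.126 0 0.27 0 0 0 -1; -0.126 0 0.27 0 0 0 -1; -0.126 0 0.27 0 0 0 -1; -0.126 0 0.27 0 0 0 -1; 0 0 0 0 0 0 -1")

```text
clock: 19.37
position: [0.6144, -0.2039, 0.0962]
ee_rot: [0.42, 0.538, 0.648, -0.337]
contact_force: [0.1, -0.2, 0.3]
width: 0.0097
```

```bash
python3 - <<'E'
from h import *
s=manip.get_state(); print(s['position'],tipnow(s))
s3=np.load('s3.npy',allow_pickle=True).item(); show(s3['position']+[0,0,.05],rot(s3['ee_rot']),-1,n=12)
E
```

```text
[ 0.6144461  -0.20386051  0.09616007] (array([ 0.5971786 , -0.11407792,  0.09233588]), np.float64(-19.719246944034772), np.float64(101.23848602878668))
n=12 d=111.5mm a=34.5deg
-0.006 -0.045 0.081 0.011 0.009 0.007 -1; -0.009 -0.042 0.082 0.011 0.009 0.007 -1; -0.013 -0.039 0.084 0.011 0.009 0.007 -1; -0.016 -0.035 0.084 0.011 0.009 0.007 -1; -0.019 -0.032 0.085 0.011 0.009 0.007 -1; -0.022 -0.029 0.085 0.011 0.009 0.007 -1; -0.025 -0.025 0.086 0.011 0.009 0.007 -1; -0.028 -0.022 0.086 0.011 0.009 0.007 -1; -0.031 -0.018 0.086 0.011 0.009 0.007 -1; -0.034 -0.014 0.085 0.011 0.009 0.007 -1; -0.037 -0.011 0.085 0.011 0.009 0.007 -1; -0.039 -0.007 0.084 0.011 0.009 0.007 -1
```

Request:
arm_command(series="-0.006 -0.045 0.081 0.011 0.009 0.007 -1; -0.009 -0.042 0.082 0.011 0.009 0.007 -1; -0.013 -0.039 0.084 0.011 0.009 0.007 -1; -0.016 -0.035 0.084 0.011 0.009 0.007 -1; -0.019 -0.032 0.085 0.011 0.009 0.007 -1; -0.022 -0.029 0.085 0.011 0.009 0.007 -1; -0.025 -0.025 0.086 0.011 0.009 0.007 -1; -0.028 -0.022 0.086 0.011 0.009 0.007 -1; -0.031 -0.018 0.086 0.011 0.009 0.007 -1; -0.034 -0.014 0.085 0.011 0.009 0.007 -1; -0.037 -0.011 0.085 0.011 0.009 0.007 -1; -0.039 -0.007 0.084 0.011 0.009 0.007 -1")

```text
clock: 20.37
position: [0.5786, -0.2975, 0.0617]
ee_rot: [0.224, 0.741, 0.553, -0.308]
contact_force: [-0.1, -0.7, 0.3]
width: 0.0095
```

Request:
arm_command(series="0 0 0 0 0 0 -1; 0 0 0 0 0 0 -1")

```text
clock: 20.53
position: [0.5783, -0.2975, 0.0616]
ee_rot: [0.224, 0.74, 0.554, -0.308]
contact_force: [0.6, 0.2, 0.1]
width: 0.0098
```

```bash
python3 - <<'E'
from h import *
s3=np.load('s3.npy',allow_pickle=True).item(); print(manip.get_state()['position']); show(s3['position']+[0,0,.003],rot(s3['ee_rot']),-1,n=4)
E
```

```text
[ 0.57827784 -0.2974954   0.06160601]
n=4 d=48.1mm a=1.1deg
0.074 0.010 0.094 -0.000 -0.000 0.001 -1; 0.074 0.009 0.094 -0.000 -0.000 0.001 -1; 0.074 0.009 0.094 -0.000 -0.000 0.001 -1; 0.074 0.008 0.094 -0.000 -0.000 0.001 -1
```

Request:
arm_command(series="0.074 0.009 0.094 -0.0008 -0.0005 0.001 -1; 0.074 0.009 0.094 -0.0008 -0.0005 0.001 -1; 0.074 0.009 0.094 -0.0008 -0.0005 0.001 -1; 0.074 0.009 0.094 -0.0008 -0.0005 0.001 -1; 0 0 0 0 0 0 -1; 0 0 0 0 0 0 -1")

```text
clock: 21.03
position: [0.5804, -0.3026, 0.0137]
ee_rot: [0.231, 0.741, 0.551, -0.306]
contact_force: [-0.1, 1.0, -0.1]
width: 0.0093
```

Request:
arm_command(series="0.012 0 0.012 0 0 0 -1; 0 0 0 0 0 0 -1; 0 0 0 0 0 0 -1")

```text
clock: 21.28
position: [0.5808, -0.3034, 0.0134]
ee_rot: [0.233, 0.741, 0.55, -0.306]
contact_force: [0.3, 0.3, -0.4]
width: 0.01
```

Request:
arm_command(series="0.012 0 0.012 0 0 0 -1; 0 0 0 0 0 0 -1; 0 0 0 0 0 0 -1")

```text
clock: 21.53
position: [0.5806, -0.3034, 0.0115]
ee_rot: [0.232, 0.741, 0.55, -0.306]
contact_force: [0.1, -0.3, -0.8]
width: 0.0095
```

Request:
arm_command(series="0 0 0 0 0 0 -0.7; 0 0 0 0 0 0 -0.4; 0 0 0 0 0 0 -0.2; 0 0 0 0 0 0 0; 0 0 0 0 0 0 0; -0.1 0 -0.1 0 0 0 0; -0.2 0 -0.2 0 0 0 0; -0.2 0 -0.2 0 0 0 0; -0.2 0 -0.2 0 0 0 0; -0.2 0 -0.2 0 0 0 0; 0 0 0 0 0 0 0; 0 0 0 0 0 0 0")

```text
clock: 22.53
position: [0.5804, -0.3033, 0.1415]
ee_rot: [0.235, 0.741, 0.549, -0.306]
contact_force: [-0.1, 0.6, -0.4]
width: 0.0429
```

```bash
python3 - <<'E'
from h import *
s=manip.get_state(); print(s['clock'],s['position'],s['contact_force'],s['width'])
t=get_image('top')[:,:,::-1]; cv2.imwrite('pics/t9.png',t); sc=get_image('scene')[:,:,::-1]
a=cv2.resize(t[60:290,70:390],(800,575),interpolation=cv2.INTER_CUBIC)
b=cv2.resize(sc[130:250,235:375],(280,240),interpolation=cv2.INTER_CUBIC); a[335:575,520:800]=b; cv2.imwrite('pics/fin.png',a)
E
```

```text
22.5333 [ 0.58044468 -0.30330054  0.14153013] [-0.10301449  0.63894345 -0.39334969] 0.042928194293905146
```

View pics/fin.png

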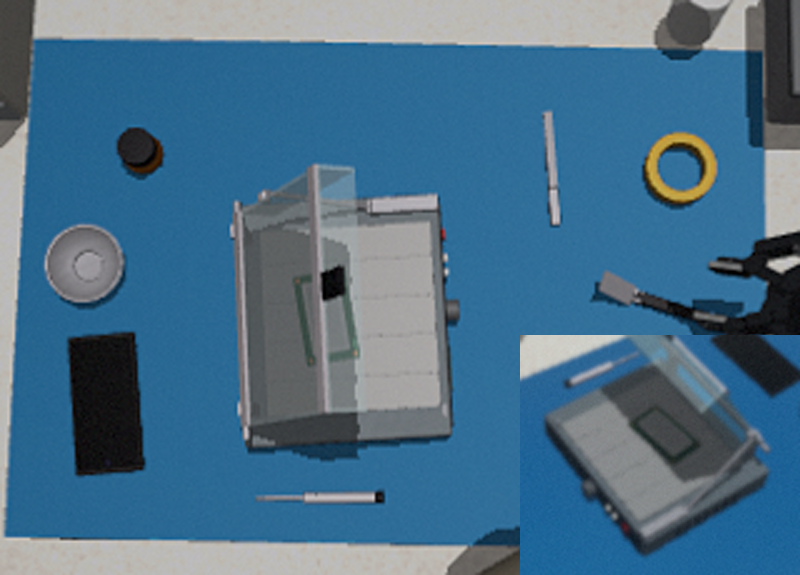

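```bash
python3 -c "
from rig import ticket; print(ticket.sign_off())"
```

```text
the job is handed in; nothing more can be done
None
```

The job is done and handed in at about 22.5 s of the 72 s allowed.

- **Guard:** I raised it by its front tab to about 1.17 rad until the stay's foot dropped behind the step. I then lowered it onto the stay, where it rested at about 1.05 rad.
- **Board:** I took the lifter farthest to the robot's left, slid its blade about 7 mm under the board's front edge, and tipped the board over towards the hinge. The gripper did not touch the board.
- **Lifter:** I laid it back on the blue mat, close to where it first lay and clear of the preheater.

The last pictures show the guard still propped and the board flat on the plate with its other face up (one large shield can instead of two). The lifter is on the mat and the gripper stands clear of everything.

The spudger was hidden by the picture inset in that last view, so I did not check it at the end. The other bystanders look unmoved. The board lies about 6 mm nearer the hinge than I had predicted, but well within the plate.

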